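# Right the upturned bin and put the tape measure away in it

## Task

The small open-topped plywood bin has been left upside down on the bench. Turn it over so that it stands on its base, mouth up, on the bench top, then put the tape measure into it, standing upright on the bin's floor as it stands on the bench now. Leave the other things where they are.

Things in the scene. Friction and masses are not known exactly. Their poses are not given: they have to be found in the camera images.
- bin: pale open plywood bin, outside 108 (its x) x 64 (y) x 46 mm (z), walls and base 5 mm, inside 98 x 54 x 41; flat sides, about 0.2 kg; grip across the 64 mm. Starts mouth-down. Origin: centre of the MOUTH, in the rim's plane; z points from mouth to base: up at the start, down once mouth up (origin then 46 mm above the bench)
- bin_middle (a point): the middle of the bin's outer shape, 23 mm from the mouth along the bin's z; axes as the bin's. Set on one of its 64 x 46 mm ends, the bin stands steadily with this point 54 mm above the bench
- tape_measure: tape measure, grey case, black face, standing upright on its base: 38 thick (its x; grip across it) x 84 long (y) x 68 mm high (z), about 0.32 kg. Origin: centre of its underside, z up. A small hook sticks out at -y; the solid case runs from y = -30 to +42 mm, its middle at y = +6 mm. In the bin it will stand about 26 mm above the rim
- block_plane: block plane, metal body 52 x 160 x 52 mm (long axis = its y), a bystander standing in line with the tape measure and sometimes nearer the bin; origin: centre of its underside
- masking_tape: roll of masking tape lying flat, 104 mm across, 25 mm high, a bystander to the right; origin: centre of its underside
- sanding_block: cork sanding block, 65 x 116 x 37 mm (long axis = its y), a bystander farther back; origin: centre of its underside
- spring_clamp: black spring clamp lying flat, 96 x 142 x 28 mm (long axis = its y), a bystander to the right; origin: centre of its underside
There are look-alikes about, which are no part of the job. Leave any blue or green look-alike of the bin alone. Leave any turquoise look-alike of the tape_measure alone.

How it is judged (in metres and radians):
On the way:
1. the bin stands mouth up on the bench (angle between bin's own z axis and vertical above 3.04 rad and height (world z) of bin between 0.042 and 0.05 m and linear speed of bin below 0.02 m/s), for 0.2 s.
At the end, for the whole second after the job is handed in: The bin stands mouth up on the bench (level within 0.1 rad, rim 42 to 50 mm above it); the tape measure stands in it upright within 0.2 rad, its underside at least 34 mm below the rim, its origin within 24 mm along and 16 mm across of the bin's middle; both are at rest (all of step 1 and x of tape_measure in the frame of bin between -0.024 and 0.024 m and y of tape_measure in the frame of bin between -0.016 and 0.016 m and z of tape_measure in the frame of bin above 0.034 m and angle between tape_measure's own z axis and vertical below 0.2 rad and linear speed of tape_measure below 0.02 m/s); the robot touches nothing.
It fails at once if the block plane is pushed more than 30 mm from its place (distance of block_plane from where it was at the start of the episode above 0.03 m).
It fails at once if the masking tape is pushed more than 30 mm from its place (distance of masking_tape from where it was at the start of the episode above 0.03 m).
It fails at once if the sanding block is pushed more than 30 mm from its place (distance of sanding_block from where it was at the start of the episode above 0.03 m).
It fails at once if the spring clamp is pushed more than 30 mm from its place (distance of spring_clamp from where it was at the start of the episode above 0.03 m).
It also fails if it takes over 69 s, if anything falls off the work surface, if the arm or the gripper's body presses on something with over 40 N, if the wrist force passes 120 N, or if a joint passes its speed limit or range.

## Robot

A 6-joint arm with a two-finger parallel gripper is mounted at the origin on a cart in front of the work surface, level with it; the furniture and walls round the work are solid. World frame = base frame: x ahead of the robot, y to its left, z up, the work surface at z = 0. Lengths are in m, angles in degrees, forces in N, time in s.
With the tool pointing down it reaches from about 0.375 to 0.9 m from the base axis. Payload 3.1 kg.
Tool frame: the origin (TCP) lies on the centre line of the jaws, within the pads' length; the fingertips stand 14 mm ahead of it and the grasp point (between the pads) lies 5 mm behind it (bot.tips_ahead is the distance from the TCP to the fingertips, in m); z points along the fingers, y is the line along which they close (so a half turn about z gives the same grasp; the last joint's range is limited). The gripper opens to 87 mm and grips with 3 to 60 N. Pads are 19 mm wide; open, the fingers measure 117 mm over their backs; the gripper's body (75 mm by 190 mm) begins 51 mm behind the grasp point.
Start: joints at [64.658, 30.224, 82.088, -0, 67.689, -10.227], TCP at [0.163, 0.603, 0.237] pointing down, gripper open.
Joint ranges: [-176.69, 176.69], [-43.24, 126.21], [12.49, 139.97], [-82, 262], [0, 151.66], [-163.58, 163.58]. Speed limits (degrees/s): [159.86, 159.86, 180, 180, 180, 180].

## Interface

Orientations are given as a 3x3 rotation matrix whose columns are the frame's x, y, z axes.
In Python, from rig import bot gives the robot as it stands.
- The arm moves only by the tool play_rows, never from a script. Its argument "moves" is a list that holds one entry, the list of rows, each a list of 6 numbers: the shift along the tool's x, y, z in mm, then the turn, a rotation vector about the tool's x, y, z in rad. A call has 1 to 5 rows; each row shifts and turns the commanded pose from where the row before left it, along the tool's axes as they then stand; what a row does not reach is not made up. A row lasts 1/10 s, in which the tool goes at most 50 mm and 8.59 degrees, less where a joint would pass 70% of its speed; a pose out of reach is approached as far as the arm can. A call with a gripper value outside its range is refused whole. "fingers" is the opening, from -1 (shut) to 1 (fully open), set as the call begins (left out, the last holds). The fingers move at their own pace and stop on an object; the grip force is fixed at half the most. Time passes only in rows, so rows that do not move let the fingers close. It gives the time, the measured TCP pose, the force, the opening and the grip force at its end, in the units of the state.
- bot.read_state(): the state, without advancing time (a new reading comes with each control period).
- bot.capture(name): name is "side" or "top" or "wrist"; returns a dict with "image" (400x640x3 uint8, blue, green, red), "fx", "fy", "cx", "cy" (pixels), "distortion" ([k1, k2, p1, p2, k3] as OpenCV has them; the pictures are not rectified), "R" (3x3) and "t" (3): a world point X has camera coordinates R X + t. Camera axes: x right, y down, z forward; pixel columns grow to the right and rows downward; lengths in m; the calibration is good to about 2 mm. A picture is of the moment at which its call begins. There is no depth.
- bot.hand_in(): hands the job in; it is judged then, once.
Trained networks look in a picture, given as the dict that the camera call returned (one of the last four; its "shot" number tells which), for a name from the list of things; names that differ only in an ending like _2 or _b are one class to them, and where a whole thing is asked for, a point or a joint stands for the part that bears it (a point fixed in the world has none). Each returns a list of dicts, best first, with "confidence" (0 to 1); they miss things now and then, are a little off and sometimes report something else, mostly with a low value. They report only what shows in the picture. A call takes as long as a camera call. They do not tell look-alikes from the thing itself.
- bot.search_frame(picture, query): "centre" ([column, row] in pixels, amid what is visible of it).
- bot.silhouettes(picture, query): "pixels" (400x640 bool, what is visible of it) and "centre" ([column, row] in pixels, amid what is visible of it).
- bot.pinpoint(picture, query): "centre" ([column, row] in pixels: a listed point, or the origin of a listed thing).
The state is a dict: "time_s": time; "joint_positions": joint angles; "qvel": joint speeds; "tau": joint torques, N m; "position": TCP position; "tcp_rot": TCP orientation; "force": force on the tool from outside, world axes, zero at the start; "moment": the same for the moment, N m; "opening": opening from 0.0 (shut) to 1.0 (fully open); "grasp_force": force on a finger pad.
Only numpy, scipy, OpenCV 4.12 (cv2) and the standard library are available. Lean on these libraries where they do the work, as an engineer would, in place of code of your own. Each camera call takes 0.05 s, during which the arm holds its last target. There are 200 camera calls.

## Working session

There is one attempt and no reset: what is moved stays moved. The work goes in short steps, Python scripts to look and compute and a tool call to move; the robot and the scene stay as the last step left them, time stands still between calls to the robot, and variables do not carry over. Pictures are saved under pics/ and viewed, at most 10 in all, crops included, and the job is handed in when it is done.

Besides the shell and the picture viewer there is one more tool, called after "Request:" by a JSON object that holds its "op" and its "data". play_rows: Moves the arm, as the interface text tells. Its arguments: {"type":"object","properties":{"moves":{"type":"array","items":{"type":"array","items":{"type":"array","items":{"type":"number"}}}},"fingers":{"type":"number"}},"required":["moves"]}

```bash
mkdir -p pics; cat > h.py <<'E'
import numpy as np, cv2
from rig import bot
def ray(c,px):
    K=np.array([[c['fx'],0,c['cx']],[0,c['fy'],c['cy']],[0,0,1]])
    u=cv2.undistortPoints(np.array(px,float).reshape(-1,1,2),K,np.array(c['distortion'],float)).reshape(-1,2)
    R=np.array(c['R']);t=np.array(c['t'])
    return -R.T@t, np.c_[u,np.ones(len(u))]@R
def at(c,px,z):
    o,d=ray(c,px); return o+d*((z-o[2])/d[:,2])[:,None]
def proj(c,P):
    K=np.array([[c['fx'],0,c['cx']],[0,c['fy'],c['cy']],[0,0,1]])
    return cv2.projectPoints(np.array(P,float).reshape(-1,3),cv2.Rodrigues(np.array(c['R']))[0],np.array(c['t']),K,np.array(c['distortion'],float))[0].reshape(-1,2)
E
python3 - <<'E'
from h import *
ims=[]
for n in ['top','side']:
    c=bot.capture(n); cv2.imwrite(f'pics/{n}0.png',c['image'])
    print(n,'cam',np.round(ray(c,[[320,200]])[0],3))
    for q,z in [('bin',.046),('tape_measure',.068),('block_plane',.03),('masking_tape',.025),('sanding_block',.037),('spring_clamp',.02)]:
        for s in bot.silhouettes(c,q)[:4]:
            m=s['pixels'].astype(np.uint8)
            cs=max(cv2.findContours(m,0,2)[0],key=cv2.contourArea)
            r=cv2.minAreaRect(at(c,cs.reshape(-1,2),z)[:,:2].astype(np.float32)*1000)
            col=c['image'][s['pixels']].mean(0).round()
            print(q,round(s['confidence'],2),np.round(s['centre']),np.round(r[0]),np.round(r[1]),round(r[2]),col)
        for s in bot.pinpoint(c,q)[:2]: print('  pin',round(s['confidence'],2),np.round(s['centre']),np.round(at(c,s['centre'],0 if q!='bin' else 0),3))
E
```

```text
top cam [ 0.492 -0.014  1.125]
bin 0.95 [361. 168.] [ 676. -102.] [ 70. 116.] 84 [210. 111.  63.]
bin 0.82 [319. 258.] [415.  26.] [109.  71.] 73 [106. 188.  84.]
bin 0.61 [359. 218.] [531. -96.] [109.  65.] 86 [121. 182. 216.]
  pin 0.76 [359. 168.] [[ 0.679 -0.097  0.   ]]
  pin 0.59 [360. 218.] [[ 0.526 -0.1    0.   ]]
tape_measure 0.75 [212. 236.] [471. 329.] [37. 91.] 19 [124. 127. 128.]
tape_measure 0.65 [216. 193.] [584. 325.] [91. 47.] 42 [118. 121.  45.]
  pin 0.95 [219. 195.] [[0.592 0.336 0.   ]]
  pin 0.71 [216. 233.] [[0.476 0.342 0.   ]]
block_plane 0.64 [275. 202.] [559. 163.] [ 56. 160.] 81 [140. 147. 152.]
masking_tape 0.96 [438. 242.] [ 469. -297.] [101. 101.] 90 [121. 168. 186.]
  pin 0.89 [427. 238.] [[ 0.464 -0.302  0.   ]]
sanding_block 0.82 [283. 155.] [709. 129.] [ 69. 112.] 59 [ 60. 100. 149.]
  pin 0.85 [283. 156.] [[0.714 0.139 0.   ]]
  pin 0.41 [361. 216.] [[ 0.529 -0.104  0.   ]]
spring_clamp 0.76 [440. 183.] [ 628. -349.] [ 92. 138.] 12 [51. 58. 66.]
spring_clamp 0.48 [414. 243.] [ 467. -297.] [99. 98.] 90 [124. 173. 191.]
  pin 0.85 [443. 183.] [[ 0.63
[... 473 characters left out ...]
40. 146.]
tape_measure 0.58 [255. 242.] [701. 207.] [ 93. 130.] 61 [ 59. 103. 155.]
  pin 0.76 [314. 308.] [[0.589 0.337 0.   ]]
  pin 0.7 [385. 307.] [[0.459 0.342 0.   ]]
block_plane 0.75 [328. 248.] [558. 177.] [110. 156.] 81 [137. 146. 155.]
  pin 0.75 [329. 254.] [[0.552 0.173 0.   ]]
masking_tape 0.8 [346. 163.] [ 470. -272.] [149. 100.] 82 [103. 147. 169.]
  pin 0.78 [346. 165.] [[ 0.471 -0.287  0.   ]]
  pin 0.7 [329. 196.] [[ 0.536 -0.084  0.   ]]
sanding_block 0.68 [256. 238.] [709. 162.] [100. 141.] 61 [ 59. 103. 156.]
  pin 0.9 [256. 245.] [[0.714 0.134 0.   ]]
spring_clamp 0.62 [296. 158.] [ 614. -329.] [197.  92.] 88 [64. 76. 88.]
  pin 0.86 [297. 159.] [[ 0.629 -0.346  0.   ]]
```

```bash
python3 -c "
import cv2,numpy as np
a=cv2.imread('pics/top0.png');b=cv2.imread('pics/side0.png')
cv2.imwrite('pics/both0.png',cv2.resize(np.vstack([a,b]),(480,600)))"
```

```text
(no output)
```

View pics/top0.png

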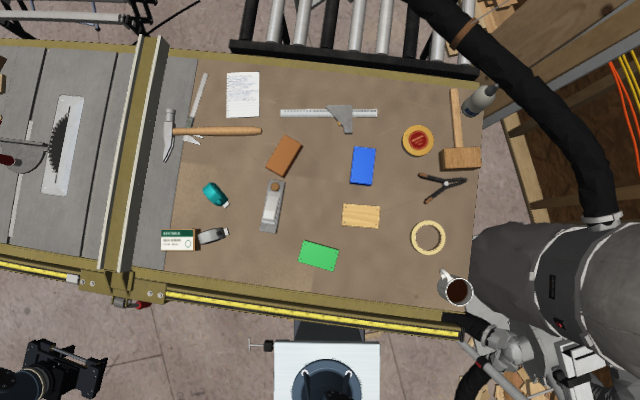

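View pics/side0.png

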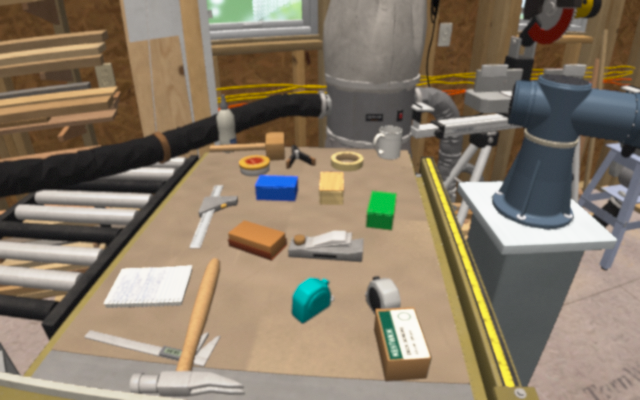

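The top view shows the pale bin at about (360,216), with blue (362,166) and green (319,255) decoys. The grey tape measure is at (213,236), next to a small box at (178,240). I'll flip the bin in two 90° stages, each running from a -45° tilt to +45°.

```bash
cat >> h.py <<'E'
from scipy.spatial.transform import Rotation as Ro
def pose(yaw,th):
    """tool y = horizontal closing dir at yaw (deg); th: tilt, z leans by th toward the yaw+90 direction"""
    a=np.radians(yaw);t=np.radians(th)
    e=np.array([np.cos(a),np.sin(a),0]); l=np.array([-e[1],e[0],0])
    z=np.sin(t)*l-np.cos(t)*np.array([0,0,1.])
    Rs=[np.c_[np.cross(s*e,z),s*e,z] for s in (1,-1)]
    return Rs,z
def plan(steps,start=None):
    """steps: list of (R,p_tcp,step_mm)"""
    s=bot.read_state(); R=np.array(s['tcp_rot']);p=np.array(s['position'])
    if start: R,p=start
    print('tcp',np.round(p,4),'t',s['time_s'])
    for Rt,pt,mm in steps:
        w=Ro.from_matrix(R.T@Rt).as_rotvec(); d=np.array(pt)-p
        n=int(max(np.ceil(np.linalg.norm(w)/.148),np.ceil(np.linalg.norm(d)*1000/mm),1))
        dR=Ro.from_rotvec(w/n).as_matrix(); rows=[]
        for i in range(n):
            rows.append([round(v,1) for v in R.T@d/n*1000]+[round(v,4) for v in w/n]); R=R@dR
        p=np.array(pt);R=Rt
        print(n,'rows total deg',round(np.degrees(np.linalg.norm(w)),1)); 
        same=np.allclose(rows[0],rows[-1],atol=.11)
        print(*( [str(n)+'x',rows[0]] if same else rows),sep='\n')
    return R,p
E
python3 - <<'E'
from h import *
s=bot.read_state();R0=np.array(s['tcp_rot']);print(np.round(R0,3))
Rs,z=pose(-4,-45)
R=min(Rs,key=lambda R:np.linalg.norm(Ro.from_matrix(R0.T@R).as_rotvec()))
print(np.round(R,3))
G=np.array([.531,-.096,.027]);T=G+.005*z
plan([(R,T-.13*z,45),(R,T,40)])
E
```

```text
[[-0.965  0.261  0.   ]
 [ 0.261  0.965 -0.   ]
 [-0.    -0.    -1.   ]]
[[ 0.049  0.998 -0.049]
 [ 0.705 -0.07  -0.705]
 [-0.707  0.    -0.707]]
tcp [0.1629 0.6034 0.2365] t 1.3
17 rows total deg 89.0
[np.float64(-30.6), np.float64(-29.0), np.float64(7.1), np.float64(0.0317), np.float64(-0.0385), np.float64(0.0765)]
[np.float64(-32.4), np.float64(-26.3), np.float64(9.2), np.float64(0.0317), np.float64(-0.0385), np.float64(0.0765)]
[np.float64(-33.9), np.float64(-23.4), np.float64(11.3), np.float64(0.0317), np.float64(-0.0385), np.float64(0.0765)]
[np.float64(-35.1), np.float64(-20.4), np.float64(13.3), np.float64(0.0317), np.float64(-0.0385), np.float64(0.0765)]
[np.float64(-36.0), np.float64(-17.2), np.float64(15.3), np.float64(0.0317), np.float64(-0.0385), np.float64(0.0765)]
[np.float64(-36.6), np.float64(-13.9), np.float64(17.2), np.float64(0.0317), np.float64(-0.0385), np.float64(0.0765)]
[np.float64(-36.8), np.float64(-10.5), np.float64(19.0), np.float64(0.0317), np.float64(-0.0385), np.float64(0.0765)]
[np.float64(-36.7), np.float64(-7.1), np.float64(20.7), np.float64(0.0317)
[... 523 characters left out ...]
1.5), np.float64(10.0), np.float64(27.1), np.float64(0.0317), np.float64(-0.0385), np.float64(0.0765)]
[np.float64(-29.5), np.float64(13.3), np.float64(27.9), np.float64(0.0317), np.float64(-0.0385), np.float64(0.0765)]
[np.float64(-27.3), np.float64(16.3), np.float64(28.6), np.float64(0.0317), np.float64(-0.0385), np.float64(0.0765)]
[np.float64(-24.8), np.float64(19.2), np.float64(29.0), np.float64(0.0317), np.float64(-0.0385), np.float64(0.0765)]
[np.float64(-22.1), np.float64(22.0), np.float64(29.3), np.float64(0.0317), np.float64(-0.0385), np.float64(0.0765)]
4 rows total deg 0.0
4x
[np.float64(-0.0), np.float64(-0.0), np.float64(32.5), np.float64(0.0), np.float64(0.0), np.float64(0.0)]
```

Request:
{"op": "play_rows", "data": {"moves": [[[-34.7, -32.8, 8.1, 0, 0, 0], [-34.7, -32.8, 8.1, 0, 0, 0], [-34.7, -32.8, 8.1, 0, 0, 0], [-34.7, -32.8, 8.1, 0, 0, 0], [-34.7, -32.8, 8.1, 0, 0, 0]]], "fingers": 1}}

```text
time_s: 1.8
position: [0.2885, 0.3984, 0.1961]
tcp_rot: [[-0.966, 0.26, 0.001], [0.26, 0.966, 0.001], [-0.001, 0.001, -1.0]]
force: [-0.3, 0.7, 0.6]
opening: 0.999
grasp_force: 0.0
```

Request:
{"op": "play_rows", "data": {"moves": [[[-34.7, -32.8, 8.1, 0, 0, 0], [-34.7, -32.8, 8.1, 0, 0, 0], [-34.7, -32.8, 8.1, 0, 0, 0], [-34.7, -32.8, 8.1, 0, 0, 0], [-34.7, -32.8, 8.1, 0, 0, 0]]]}}

```text
time_s: 2.3
position: [0.4136, 0.1946, 0.1556]
tcp_rot: [[-0.965, 0.261, 0.001], [0.261, 0.965, 0.0], [-0.001, 0.001, -1.0]]
force: [0.5, -0.1, -0.3]
opening: 1.004
grasp_force: 0.0
```

Request:
{"op": "play_rows", "data": {"moves": [[[-34.7, -32.8, 8.1, 0, 0, 0], [-34.7, -32.8, 8.1, 0, 0, 0], [-34.7, -32.8, 8.1, 0, 0, 0], [-34.7, -32.8, 8.1, 0, 0, 0], [-34.7, -32.8, 8.1, 0, 0, 0]]]}}

```text
time_s: 2.8
position: [0.5383, -0.0094, 0.1149]
tcp_rot: [[-0.965, 0.261, 0.001], [0.261, 0.965, 0.0], [-0.001, 0.0, -1.0]]
force: [1.1, 0.7, 0.4]
opening: 0.997
grasp_force: 0.0
```

Request:
{"op": "play_rows", "data": {"moves": [[[0, 0, 0, 0, 0, 0.1377], [0, 0, 0, 0, 0, 0.1377], [0, 0, 0, 0, 0, 0.1377], [0, 0, 0, 0, 0, 0.1377], [0, 0, 0, 0, 0, 0.1377]]]}}

```text
time_s: 3.3
position: [0.5374, -0.0075, 0.1151]
tcp_rot: [[-0.575, 0.818, 0.0], [0.818, 0.575, -0.0], [-0.0, 0.0, -1.0]]
force: [-0.3, 0.6, -0.3]
opening: 1.005
grasp_force: 0.0
```

Request:
{"op": "play_rows", "data": {"moves": [[[0, 0, 0, 0, 0, 0.1377], [0, 0, 0, 0, 0, 0.1377], [0, 0, 0, 0, 0, 0.1377], [0, 0, 0, 0, 0, 0.1377], [0, 0, 0, 0, 0, 0.1377]]]}}

```text
time_s: 3.8
position: [0.5374, -0.0074, 0.1152]
tcp_rot: [[0.076, 0.997, 0.001], [0.997, -0.076, -0.0], [-0.0, 0.001, -1.0]]
force: [0.9, -0.1, 1.2]
opening: 0.996
grasp_force: 0.0
```

Request:
{"op": "play_rows", "data": {"moves": [[[0, 0, 0, 0, -0.131, 0], [0, 0, 0, 0, -0.131, 0], [0, 0, 0, 0, -0.131, 0], [0, 0, 0, 0, -0.131, 0], [0, 0, 0, 0, -0.131, 0]]]}}

```text
time_s: 4.3
position: [0.5381, -0.007, 0.116]
tcp_rot: [[0.057, 0.998, -0.04], [0.788, -0.069, -0.612], [-0.613, 0.003, -0.79]]
force: [0.0, 0.3, -0.1]
opening: 1.001
grasp_force: 0.0
```

Request:
{"op": "play_rows", "data": {"moves": [[[0, 0, 0, 0, -0.131, 0], [0, 0, 0, 0, 0, 0], [0, 0, 0, 0, 0, 0]]]}}

```text
time_s: 4.6
position: [0.5371, -0.0068, 0.1145]
tcp_rot: [[0.048, 0.998, -0.05], [0.707, -0.069, -0.704], [-0.706, -0.001, -0.708]]
force: [-0.1, -0.2, -0.6]
opening: 1.001
grasp_force: 0.0
```

```bash
cat >> h.py <<'E'
from scipy.optimize import minimize
def fit(c,mask,dims,z0,x0):
    """fit box (dims, base at z0) pose x,y(mm),yaw(deg) by silhouette IoU"""
    m=mask.astype(np.uint8)
    def cost(v):
        a=np.radians(v[2]);P=[]
        for sx in(-.5,.5):
            for sy in(-.5,.5):
                for k in(0,1): P.append([v[0]/1e3+np.cos(a)*sx*dims[0]-np.sin(a)*sy*dims[1],v[1]/1e3+np.sin(a)*sx*dims[0]+np.cos(a)*sy*dims[1],z0+k*dims[2]])
        h=cv2.convexHull((proj(c,P)*16).astype(np.float32)).astype(np.int32)
        g=np.zeros_like(m);cv2.fillConvexPoly(g,h,1,shift=4)
        return 1-(g&m).sum()/max((g|m).sum(),1)
    r=minimize(cost,x0,method='Nelder-Mead',options=dict(initial_simplex=[x0]+[[x0[i]+(d if i==j else 0) for i in range(3)] for j,d in enumerate((8,8,6))]))
    return np.round(r.x,1),round(1-r.fun,3)
E
python3 - <<'E'
from h import *
c=bot.capture('wrist');cv2.imwrite('pics/w1.png',c['image'])
for s in bot.silhouettes(c,'bin')[:3]:
    print(s['confidence'],s['centre'],c['image'][s['pixels']].mean(0).round(),fit(c,s['pixels'],(.108,.064,.046),0,[531,-96,86]))
c=bot.capture('top')
for s in bot.silhouettes(c,'bin')[:3]:
    print(s['confidence'],s['centre'],c['image'][s['pixels']].mean(0).round(),fit(c,s['pixels'],(.108,.064,.046),0,[531,-96,86]))
E
```

```text
0.92 [502.0, 183.3] [177.  94.  56.] (array([531., -96.,  86.]), np.float64(0.0))
0.87 [90.3, 77.4] [ 99. 175.  81.] (array([531., -96.,  86.]), np.float64(0.0))
0.56 [317.1, 178.0] [156. 199. 216.] (array([531.2, -97.1,  86. ]), np.float64(0.98))
0.63 [361.4, 215.6] [135. 200. 229.] (array([531.4, -97.3,  86.6]), np.float64(0.949))
0.61 [321.1, 256.6] [119. 210.  91.] (array([531., -96.,  86.]), np.float64(0.0))
0.59 [362.1, 166.2] [233. 126.  67.] (array([531., -96.,  86.]), np.float64(0.0))
```

View pics/w1.png

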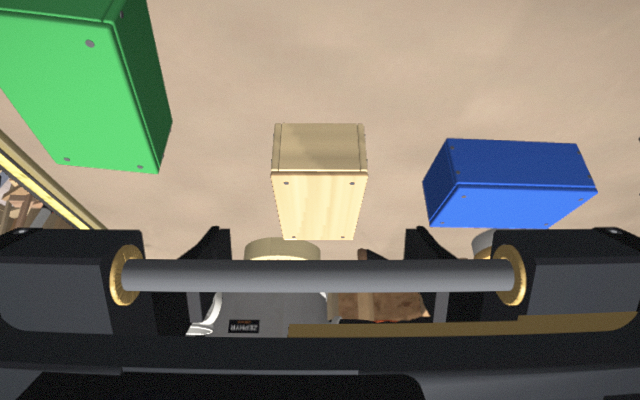

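The wrist view shows the pale bin at (318,180), centred between the jaws, and the box fit agrees with the top view. Next I grip it.

Request:
{"op": "play_rows", "data": {"moves": [[[-0.6, 0, 32.7, 0, 0, 0], [-0.6, 0, 32.7, 0, 0, 0], [-0.6, 0, 32.7, 0, 0, 0], [-0.6, 0, 32.7, 0, 0, 0], [0, 0, 0, 0, 0, 0]]]}}

```text
time_s: 5.3
position: [0.5285, -0.1046, 0.0228]
tcp_rot: [[0.051, 0.997, -0.056], [0.705, -0.076, -0.705], [-0.707, -0.004, -0.707]]
force: [-0.8, 1.2, 0.0]
opening: 1.001
grasp_force: 0.0
```

Request:
{"op": "play_rows", "data": {"moves": [[[0, 0, 0, 0, 0, 0], [0, 0, 0, 0, 0, 0], [0, 0, 0, 0, 0, 0], [0, 0, 0, 0, 0, 0], [0, 0, 0, 0, 0, 0]]], "fingers": -1}}

```text
time_s: 5.8
position: [0.5313, -0.1006, 0.0253]
tcp_rot: [[0.049, 0.998, -0.047], [0.705, -0.068, -0.706], [-0.708, 0.002, -0.706]]
force: [0.4, 3.2, 4.4]
opening: 0.735
grasp_force: 29.9
```

Request:
{"op": "play_rows", "data": {"moves": [[[0, 0, 0, 0, 0, 0], [0, 0, 0, 0, 0, 0], [0, 0, 0, 0, 0, 0], [-10, 0, -10, 0, 0, 0], [-10, 0, -10, 0, 0, 0]]]}}

```text
time_s: 6.3
position: [0.53, -0.1011, 0.0528]
tcp_rot: [[0.048, 0.998, -0.05], [0.706, -0.07, -0.705], [-0.707, -0.001, -0.707]]
force: [0.0, 0.3, -1.7]
opening: 0.736
grasp_force: 29.9
```

Request:
{"op": "play_rows", "data": {"moves": [[[-20, 0, -20, 0, 0, 0], [-20, 0, -20, 0, 0, 0], [0, 0, 0, 0, 0.1428, 0], [0, 0, 0, 0, 0.1428, 0], [0, 0, 0, 0, 0.1428, 0]]]}}

```text
time_s: 6.8
position: [0.5305, -0.1005, 0.1109]
tcp_rot: [[0.065, 0.998, -0.022], [0.936, -0.068, -0.345], [-0.345, 0.002, -0.939]]
force: [-0.8, -0.5, -3.0]
opening: 0.731
grasp_force: 30.0
```

Request:
{"op": "play_rows", "data": {"moves": [[[0, 0, 0, 0, 0.1428, 0], [0, 0, 0, 0, 0.1428, 0], [0, 0, 0, 0, 0.1428, 0], [0, 0, 0, 0, 0.1428, 0], [0, 0, 0, 0, 0.1428, 0]]]}}

```text
time_s: 7.3
position: [0.5301, -0.1015, 0.1108]
tcp_rot: [[0.065, 0.998, 0.024], [0.939, -0.069, 0.336], [0.337, 0.001, -0.942]]
force: [-1.3, -0.3, -3.4]
opening: 0.734
grasp_force: 29.9
```

Request:
{"op": "play_rows", "data": {"moves": [[[0, 0, 0, 0, 0.1428, 0], [0, 0, 0, 0, 0.1428, 0], [0, 0, 0, 0, 0.1428, 0], [0, 0, 0, 0, 0, 0], [0, 0, 0, 0, 0, 0]]]}}

```text
time_s: 7.8
position: [0.5295, -0.1017, 0.1087]
tcp_rot: [[0.054, 0.997, 0.047], [0.72, -0.071, 0.691], [0.692, -0.003, -0.722]]
force: [-0.1, 0.0, -3.3]
opening: 0.733
grasp_force: 29.9
```

```bash
python3 - <<'E'
from h import *
s=bot.read_state();print(np.round(s['tcp_rot'],3),s['force'])
Rs,z=pose(-4,45);R=np.array(s['tcp_rot']);R=min(Rs,key=lambda Q:np.linalg.norm(Q-R))
p=np.array(s['position']);plan([(R,[p[0],p[1],.0525],20)])
c=bot.capture('side');cv2.imwrite('pics/s2.png',c['image'])
E
```

```text
[[ 0.054  0.997  0.047]
 [ 0.72  -0.071  0.691]
 [ 0.692 -0.003 -0.722]] [-0.08049506  0.02187011 -3.32105883]
tcp [ 0.5295 -0.1017  0.1087] t 7.8
3 rows total deg 1.2
[np.float64(-13.0), np.float64(0.1), np.float64(13.5), np.float64(-0.0005), np.float64(0.007), np.float64(-0.0011)]
[np.float64(-13.1), np.float64(0.0), np.float64(13.4), np.float64(-0.0005), np.float64(0.007), np.float64(-0.0011)]
[np.float64(-13.2), np.float64(0.0), np.float64(13.3), np.float64(-0.0005), np.float64(0.007), np.float64(-0.0011)]
```

View pics/s2.png

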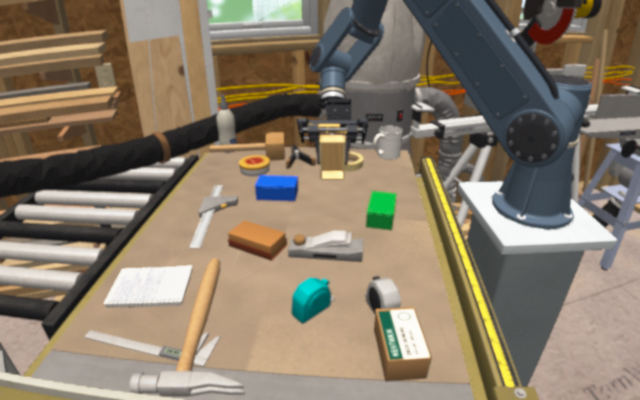

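The side view shows the held bin at (333,155), on end with its mouth toward the camera. Next I lower it onto its end.

Request:
{"op": "play_rows", "data": {"moves": [[[-13, 0, 13.4, 0, 0.003, 0], [-13, 0, 13.4, 0, 0.003, 0], [-11, 0, 11, 0, 0.003, 0], [-1, 0, 1, 0, 0, 0], [0, 0, 0, 0, 0, 0]]]}}

```text
time_s: 8.35
position: [0.5298, -0.1007, 0.0549]
tcp_rot: [[0.051, 0.998, 0.046], [0.712, -0.069, 0.699], [0.7, -0.003, -0.714]]
force: [0.5, 0.2, -3.5]
opening: 0.734
grasp_force: 29.9
```

Request:
{"op": "play_rows", "data": {"moves": [[[-0.7, 0, 0.7, 0, 0, 0], [0, 0, 0, 0, 0, 0]]]}}

```text
time_s: 8.55
position: [0.5301, -0.1017, 0.0542]
tcp_rot: [[0.051, 0.998, 0.048], [0.713, -0.07, 0.698], [0.7, -0.002, -0.715]]
force: [-0.3, -1.0, -3.2]
opening: 0.732
grasp_force: 29.9
```

Request:
{"op": "play_rows", "data": {"moves": [[[-0.7, 0, 0.7, 0, 0, 0], [0, 0, 0, 0, 0, 0]]]}}

```text
time_s: 8.75
position: [0.5299, -0.1018, 0.0527]
tcp_rot: [[0.052, 0.998, 0.048], [0.712, -0.071, 0.698], [0.7, -0.002, -0.714]]
force: [0.5, 0.2, -2.7]
opening: 0.738
grasp_force: 29.9
```

Request:
{"op": "play_rows", "data": {"moves": [[[-0.7, 0, 0.7, 0, 0, 0], [0, 0, 0, 0, 0, 0]]]}}

```text
time_s: 8.95
position: [0.5297, -0.1016, 0.0515]
tcp_rot: [[0.052, 0.998, 0.047], [0.712, -0.071, 0.699], [0.7, -0.003, -0.714]]
force: [-0.4, -0.9, -1.3]
opening: 0.735
grasp_force: 29.9
```

Request:
{"op": "play_rows", "data": {"moves": [[[-0.7, 0, 0.7, 0, 0, 0], [0, 0, 0, 0, 0, 0], [0, 0, 0, 0, 0, 0]]]}}

```text
time_s: 9.25
position: [0.5298, -0.1017, 0.0506]
tcp_rot: [[0.052, 0.998, 0.048], [0.712, -0.071, 0.699], [0.7, -0.003, -0.714]]
force: [0.6, -0.9, -0.8]
opening: 0.736
grasp_force: 29.9
```

Request:
{"op": "play_rows", "data": {"moves": [[[0, 0, 0, 0, 0, 0], [0, 0, 0, 0, 0, 0], [0, 0, 0, 0, 0, 0], [0, 0, 0, 0, 0, 0], [0, 0, 0, 0, 0, 0]]], "fingers": 1}}

```text
time_s: 9.75
position: [0.5298, -0.1016, 0.0506]
tcp_rot: [[0.052, 0.998, 0.047], [0.712, -0.07, 0.699], [0.7, -0.003, -0.714]]
force: [0.0, 0.5, 0.1]
opening: 0.989
grasp_force: 0.0
```

Request:
{"op": "play_rows", "data": {"moves": [[[0, 0, -10, 0, 0, 0], [0, 0, -30, 0, 0, 0], [0, 0, -35, 0, 0, 0], [0, 0, -35, 0, 0, 0], [28, 0, -28.6, 0, 0, 0]]]}}

```text
time_s: 10.25
position: [0.5245, -0.1822, 0.1691]
tcp_rot: [[0.055, 0.997, 0.049], [0.713, -0.074, 0.697], [0.699, -0.003, -0.715]]
force: [0.2, 0.0, -0.2]
opening: 0.997
grasp_force: 0.0
```

Request:
{"op": "play_rows", "data": {"moves": [[[28, 0, -28.6, 0, 0, 0], [28, 0, -28.6, 0, 0, 0], [0, 0, 0, 0, -0.1428, 0], [0, 0, 0, 0, -0.1428, 0], [0, 0, 0, 0, -0.1428, 0]]]}}

```text
time_s: 10.75
position: [0.5249, -0.18, 0.2507]
tcp_rot: [[0.068, 0.997, 0.024], [0.94, -0.072, 0.333], [0.334, -0.0, -0.943]]
force: [0.1, 0.3, -1.6]
opening: 0.996
grasp_force: 0.0
```

Request:
{"op": "play_rows", "data": {"moves": [[[0, 0, 0, 0, -0.1428, 0], [0, 0, 0, 0, -0.1428, 0], [0, 0, 0, 0, -0.1428, 0], [0, 0, 0, 0, -0.1428, 0], [0, 0, 0, 0, -0.1428, 0]]]}}

```text
time_s: 11.25
position: [0.525, -0.1789, 0.2511]
tcp_rot: [[0.067, 0.997, -0.025], [0.929, -0.071, -0.364], [-0.365, 0.001, -0.931]]
force: [-0.7, 0.3, -1.2]
opening: 0.997
grasp_force: 0.0
```

Request:
{"op": "play_rows", "data": {"moves": [[[0, 0, 0, 0, -0.1428, 0], [0, 0, 0, 0, -0.1428, 0], [0, 0, 0, 0, -0.1428, 0], [39.7, 0, -9.3, 0, 0, 0], [39.7, 0, -9.3, 0, 0, 0]]]}}

```text
time_s: 11.75
position: [0.5295, -0.1091, 0.2054]
tcp_rot: [[0.049, 0.997, -0.053], [0.698, -0.072, -0.713], [-0.714, -0.002, -0.7]]
force: [-0.0, -0.3, 0.3]
opening: 0.999
grasp_force: 0.0
```

Request:
{"op": "play_rows", "data": {"moves": [[[39.7, 0, -9.3, 0, 0, 0], [39.7, 0, -9.3, 0, 0, 0], [39.7, 0, -9.3, 0, 0, 0], [0, 0, 0, 0, 0, 0], [0, 0, 0, 0, 0, 0]]]}}

```text
time_s: 12.25
position: [0.5368, -0.0065, 0.14]
tcp_rot: [[0.046, 0.998, -0.052], [0.698, -0.069, -0.713], [-0.715, -0.003, -0.699]]
force: [-0.4, -0.5, 0.3]
opening: 1.004
grasp_force: 0.0
```

```bash
python3 - <<'E'
from h import *
c=bot.capture('wrist');cv2.imwrite('pics/w3.png',c['image'])
for s in bot.silhouettes(c,'bin')[:3]:
    print(s['confidence'],s['centre'],c['image'][s['pixels']].mean(0).round(),fit(c,s['pixels'],(.046,.064,.108),0,[530,-99.5,86]))
s=bot.read_state();R=np.array(s['tcp_rot']);print(np.round(R,3))
Rs,z=pose(-4,-45);R=min(Rs,key=lambda Q:np.linalg.norm(Q-R))
plan([(R,[.5298,-.098,.0505],35)])
E
```

```text
0.93 [316.9, 193.4] [138. 168. 186.] (array([ 529.9, -100.3,   89.4]), np.float64(0.908))
0.56 [103.9, 57.1] [110. 194.  91.] (array([530. , -99.5,  86. ]), np.float64(0.0))
[[ 0.049  0.997 -0.052]
 [ 0.698 -0.072 -0.712]
 [-0.714 -0.002 -0.7  ]]
tcp [ 0.5369 -0.0077  0.1409] t 12.35
4 rows total deg 0.6
[np.float64(0.3), np.float64(-0.1), np.float64(32.0), np.float64(-0.0006), np.float64(0.0026), np.float64(-0.0001)]
[np.float64(0.2), np.float64(-0.1), np.float64(32.0), np.float64(-0.0006), np.float64(0.0026), np.float64(-0.0001)]
[np.float64(0.1), np.float64(-0.2), np.float64(32.0), np.float64(-0.0006), np.float64(0.0026), np.float64(-0.0001)]
[np.float64(0.0), np.float64(-0.2), np.float64(32.0), np.float64(-0.0006), np.float64(0.0026), np.float64(-0.0001)]
```

View pics/w3.png

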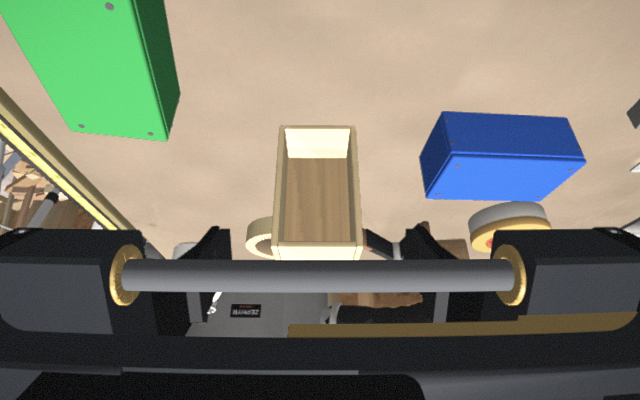

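The wrist view shows the bin standing on end at (318,190), mouth facing the tool. At 45° its top corner would come within about 1 mm of the palm, so I grip 12 mm higher.

Request:
{"op": "play_rows", "data": {"moves": [[[-2.2, 0, 29.9, 0, 0.0025, 0], [-2.2, 0, 29.9, 0, 0.0025, 0], [-2.2, 0, 29.9, 0, 0.0025, 0], [-2.2, 0, 29.9, 0, 0.0025, 0], [0, 0, 0, 0, 0, 0]]]}}

```text
time_s: 12.85
position: [0.5282, -0.1016, 0.0615]
tcp_rot: [[0.05, 0.997, -0.058], [0.705, -0.077, -0.705], [-0.708, -0.006, -0.707]]
force: [0.1, 0.3, 0.6]
opening: 1.001
grasp_force: 0.0
```

Request:
{"op": "play_rows", "data": {"moves": [[[0, 0, 0, 0, 0, 0], [0, 0, 0, 0, 0, 0], [0, 0, 0, 0, 0, 0], [0, 0, 0, 0, 0, 0], [0, 0, 0, 0, 0, 0]]], "fingers": -1}}

```text
time_s: 13.35
position: [0.5304, -0.0973, 0.0632]
tcp_rot: [[0.048, 0.998, -0.05], [0.705, -0.07, -0.706], [-0.708, -0.002, -0.707]]
force: [-1.5, 2.2, 4.6]
opening: 0.734
grasp_force: 30.0
```

Request:
{"op": "play_rows", "data": {"moves": [[[0, 0, 0, 0, 0, 0], [-10, 0, -10, 0, 0, 0], [-15, 0, -15, 0, 0, 0], [-20, 0, -20, 0, 0, 0], [0, 0, 0, 0, 0, 0]]]}}

```text
time_s: 13.85
position: [0.532, -0.0977, 0.1289]
tcp_rot: [[0.052, 0.998, -0.047], [0.706, -0.07, -0.705], [-0.707, 0.004, -0.708]]
force: [0.7, 1.2, -3.2]
opening: 0.737
grasp_force: 30.0
```

Request:
{"op": "play_rows", "data": {"moves": [[[0, 0, 0, 0, 0.1428, 0], [0, 0, 0, 0, 0.1428, 0], [0, 0, 0, 0, 0.1428, 0], [0, 0, 0, 0, 0.1428, 0], [0, 0, 0, 0, 0.1428, 0]]]}}

```text
time_s: 14.35
position: [0.5299, -0.0974, 0.1259]
tcp_rot: [[0.069, 0.998, -0.007], [0.995, -0.07, -0.069], [-0.069, -0.002, -0.998]]
force: [-1.1, -0.3, -3.2]
opening: 0.734
grasp_force: 30.0
```

Request:
{"op": "play_rows", "data": {"moves": [[[0, 0, 0, 0, 0.1428, 0], [0, 0, 0, 0, 0.1428, 0], [0, 0, 0, 0, 0.1428, 0], [0, 0, 0, 0, 0.1428, 0], [0, 0, 0, 0, 0.1428, 0]]]}}

```text
time_s: 14.85
position: [0.5301, -0.0987, 0.1257]
tcp_rot: [[0.058, 0.997, 0.041], [0.798, -0.071, 0.599], [0.6, -0.002, -0.8]]
force: [0.1, 0.4, -3.5]
opening: 0.734
grasp_force: 30.0
```

Request:
{"op": "play_rows", "data": {"moves": [[[0, 0, 0, 0, 0.1428, 0], [-21.2, 0, 21.2, 0, 0, 0], [-21.2, 0, 21.2, 0, 0, 0], [-19, 0, 19, 0, 0, 0], [0, 0, 0, 0, 0, 0]]]}}

```text
time_s: 15.35
position: [0.5278, -0.0974, 0.0352]
tcp_rot: [[0.057, 0.997, 0.043], [0.706, -0.07, 0.705], [0.706, -0.01, -0.708]]
force: [-0.4, 0.6, -1.0]
opening: 0.73
grasp_force: 30.0
```

Request:
{"op": "play_rows", "data": {"moves": [[[0, 0, 0, 0, 0, 0], [0, 0, 0, 0, 0, 0]]]}}

```text
time_s: 15.55
position: [0.5303, -0.0983, 0.0398]
tcp_rot: [[0.051, 0.998, 0.048], [0.708, -0.07, 0.703], [0.704, -0.002, -0.71]]
force: [1.0, -1.1, -3.4]
opening: 0.738
grasp_force: 30.0
```

Request:
{"op": "play_rows", "data": {"moves": [[[-4, 0, 4, 0, 0, 0], [-4, 0, 4, 0, 0, 0], [0, 0, 0, 0, 0, 0], [0, 0, 0, 0, 0, 0]]]}}

```text
time_s: 15.95
position: [0.5298, -0.098, 0.0277]
tcp_rot: [[0.052, 0.998, 0.047], [0.707, -0.07, 0.703], [0.705, -0.003, -0.709]]
force: [-0.3, -0.2, -1.9]
opening: 0.735
grasp_force: 30.0
```

Request:
{"op": "play_rows", "data": {"moves": [[[-0.7, 0, 0.7, 0, 0, 0], [0, 0, 0, 0, 0, 0], [0, 0, 0, 0, 0, 0]]]}}

```text
time_s: 16.25
position: [0.5298, -0.0981, 0.0267]
tcp_rot: [[0.052, 0.997, 0.048], [0.707, -0.071, 0.703], [0.705, -0.003, -0.709]]
force: [0.4, 0.5, -2.4]
opening: 0.731
grasp_force: 30.0
```

Request:
{"op": "play_rows", "data": {"moves": [[[-0.7, 0, 0.7, 0, 0, 0], [0, 0, 0, 0, 0, 0], [0, 0, 0, 0, 0, 0]]]}}

```text
time_s: 16.55
position: [0.5299, -0.0982, 0.0259]
tcp_rot: [[0.052, 0.997, 0.048], [0.707, -0.071, 0.704], [0.705, -0.003, -0.709]]
force: [-0.2, -0.4, 1.2]
opening: 0.733
grasp_force: 30.0
```

Request:
{"op": "play_rows", "data": {"moves": [[[0, 0, 0, 0, 0, 0], [0, 0, 0, 0, 0, 0], [0, 0, 0, 0, 0, 0], [0, 0, 0, 0, 0, 0], [0, 0, 0, 0, 0, 0]]], "fingers": 1}}

```text
time_s: 17.05
position: [0.5298, -0.0981, 0.0257]
tcp_rot: [[0.052, 0.998, 0.047], [0.707, -0.071, 0.703], [0.705, -0.003, -0.709]]
force: [-0.4, 0.1, -0.6]
opening: 0.99
grasp_force: 0.0
```

Request:
{"op": "play_rows", "data": {"moves": [[[0, 0, -10, 0, 0, 0], [0, 0, -30, 0, 0, 0], [0, 0, -35, 0, 0, 0], [0, 0, -35, 0, 0, 0], [26.5, 0, -26.5, 0, 0, 0]]]}}

```text
time_s: 17.55
position: [0.5247, -0.1793, 0.1413]
tcp_rot: [[0.055, 0.997, 0.05], [0.709, -0.074, 0.701], [0.703, -0.003, -0.711]]
force: [0.6, 0.8, 0.2]
opening: 0.997
grasp_force: 0.0
```

Request:
{"op": "play_rows", "data": {"moves": [[[26.5, 0, -26.5, 0, 0, 0], [26.5, 0, -26.5, 0, 0, 0], [26.5, 0, -26.5, 0, 0, 0], [0, 0, 0, 0, -0.131, 0], [0, 0, 0, 0, -0.131, 0]]]}}

```text
time_s: 18.05
position: [0.5252, -0.1771, 0.2551]
tcp_rot: [[0.064, 0.997, 0.035], [0.869, -0.073, 0.49], [0.491, -0.001, -0.871]]
force: [-0.5, 0.2, -0.2]
opening: 1.001
grasp_force: 0.0
```

Request:
{"op": "play_rows", "data": {"moves": [[[0, 0, 0, 0, -0.131, 0], [0, 0, 0, 0, -0.131, 0], [0, 0, 0, 0, -0.131, 0], [0, 0, 0, 0, -0.131, 0], [0, 0, 0, 0, 0, 0]]]}}

```text
time_s: 18.55
position: [0.5245, -0.1721, 0.2547]
tcp_rot: [[0.066, 0.998, -0.003], [0.998, -0.066, -0.004], [-0.004, -0.003, -1.0]]
force: [-0.5, 0.4, 0.2]
opening: 1.004
grasp_force: 0.0
```

```bash
python3 - <<'E'
from h import *
c=bot.capture('side');cv2.imwrite('pics/s4.png',c['image'])
c=bot.capture('wrist');cv2.imwrite('pics/w4.png',c['image'])
for s in bot.silhouettes(c,'bin')[:3]:
    print(s['confidence'],s['centre'],c['image'][s['pixels']].mean(0).round(),fit(c,s['pixels'],(.108,.064,.046),0,[530,-90,86]))
c=bot.capture('top')
for q,x in (('bin',[530,-90,86]),('tape_measure',[471,329,109])):
  d=(.108,.064,.046) if q=='bin' else (.084,.038,.068)
  for s in bot.silhouettes(c,q)[:3]: print(q,s['confidence'],np.round(s['centre']),c['image'][s['pixels']].mean(0).round(),fit(c,s['pixels'],d,0,x))
s=bot.read_state();R=np.array(s['tcp_rot']);print(np.round(R,3))
Rs,z=pose(19,0)
Rt=min(Rs,key=lambda Q:np.linalg.norm(Q-R))
plan([(R,[.475,.327,.22],45),(Rt,[.475,.327,.2],45)])
E
```

```text
0.91 [192.3, 12.5] [ 96. 160.  81.] (array([530., -90.,  86.]), np.float64(0.0))
0.9 [316.2, 80.1] [162. 210. 227.] (array([529.8, -88.7,  85. ]), np.float64(0.967))
0.89 [461.8, 85.9] [225. 131.  84.] (array([530., -90.,  86.]), np.float64(0.0))
bin 0.9 [358. 217.] [133. 193. 222.] (array([530.5, -89.9,  88.1]), np.float64(0.946))
bin 0.85 [319. 256.] [115. 205.  88.] (array([530., -90.,  86.]), np.float64(0.0))
bin 0.65 [362. 166.] [224. 120.  65.] (array([530., -90.,  86.]), np.float64(0.0))
tape_measure 0.97 [217. 192.] [125. 129.  51.] (array([471., 329., 109.]), np.float64(0.0))
tape_measure 0.84 [212. 236.] [135. 138. 139.] (array([471.7, 331.4, 108.7]), np.float64(0.603))
[[ 0.073  0.997 -0.004]
 [ 0.997 -0.073 -0.002]
 [-0.003 -0.004 -1.   ]]
tcp [ 0.5249 -0.1764  0.2532] t 18.85
12 rows total deg 0.0
12x
[np.float64(41.5), np.float64(-7.2), np.float64(2.7), np.float64(0.0), np.float64(0.0), np.float64(0.0)]
3 rows total deg 23.2
3x
[np.float64(0.0), np.float64(0.0), np.float64(6.7), np.float64(-0.0014), np.float64(0.0006), np.float64(-0.1348)]
```

View pics/w4.png

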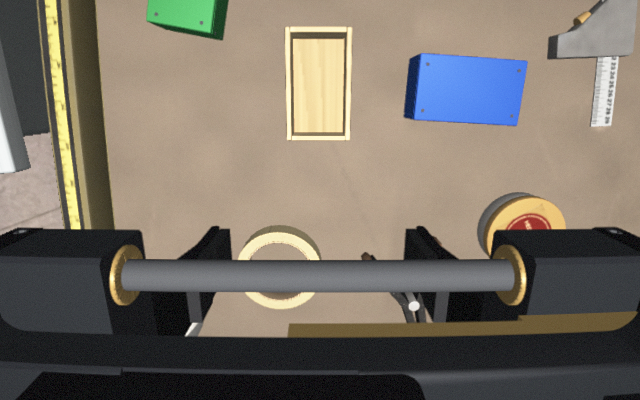

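The wrist view shows the bin mouth up at (318,83), with a clear floor. Next is the tape measure.

Request:
{"op": "play_rows", "data": {"moves": [[[45.7, -8.9, 0, 0, 0, 0], [45.7, -8.9, 0, 0, 0, 0], [45.7, -8.9, 0, 0, 0, 0], [45.7, -8.9, 0, 0, 0, 0], [45.7, -8.9, 0, 0, 0, 0]]]}}

```text
time_s: 19.35
position: [0.4968, 0.0566, 0.2526]
tcp_rot: [[0.073, 0.997, -0.004], [0.997, -0.073, -0.003], [-0.003, -0.004, -1.0]]
force: [-0.0, 0.2, -0.5]
opening: 1.006
grasp_force: 0.0
```

Request:
{"op": "play_rows", "data": {"moves": [[[45.7, -8.9, 0, 0, 0, 0], [45.7, -8.9, 0, 0, 0, 0], [45.7, -8.9, 0, 0, 0, 0], [45.7, -8.9, 0, 0, 0, 0], [0, 0, 0, 0, 0, -0.135]]]}}

```text
time_s: 19.85
position: [0.4737, 0.2452, 0.252]
tcp_rot: [[-0.071, 0.997, -0.004], [0.997, 0.071, -0.001], [-0.001, -0.004, -1.0]]
force: [-0.6, -0.8, -0.6]
opening: 1.001
grasp_force: 0.0
```

Request:
{"op": "play_rows", "data": {"moves": [[[0, 0, 0, 0, 0, -0.135], [0, 0, 0, 0, 0, -0.135], [0, 0, 0, 0, 0, 0], [0, 0, 0, 0, 0, 0]]]}}

```text
time_s: 20.25
position: [0.4747, 0.2403, 0.252]
tcp_rot: [[-0.324, 0.946, -0.004], [0.946, 0.324, -0.003], [-0.002, -0.005, -1.0]]
force: [0.1, 0.6, 0.3]
opening: 0.998
grasp_force: 0.0
```

```bash
python3 - <<'E'
from h import *
c=bot.capture('wrist');cv2.imwrite('pics/w5.png',c['image'])
for s in bot.silhouettes(c,'tape_measure')[:3]:
    k=cv2.findContours(s['pixels'].astype(np.uint8),0,2)[0];k=max(k,key=cv2.contourArea).reshape(-1,2)
    print(s['confidence'],s['centre'],c['image'][s['pixels']].mean(0).round(),fit(c,s['pixels'],(.078,.038,.060),0,[472,331,109]))
    for z in (0,.05):
        r=cv2.minAreaRect(at(c,k,z)[:,:2].astype(np.float32)*1000);print(z,np.round(r[0]),np.round(r[1]),round(r[2]))
for s in bot.pinpoint(c,'tape_measure')[:2]: print('pin',s['confidence'],s['centre'],np.round(at(c,s['centre'],0),4))
for zz in (.04,.068): print(proj(c,[[.472,.331,zz]]))
s=bot.read_state();print(s['position'],np.round(s['tcp_rot'],3))
E
```

```text
0.93 [457.6, 115.7] [161. 165.  82.] (array([472., 331., 109.]), np.float64(0.0))
0 [602. 338.] [104.  49.] 40
0.05 [583. 334.] [91. 43.] 40
0.71 [346.5, 64.5] [177. 181. 183.] (array([467.3, 340. , 104.9]), np.float64(0.783))
0 [471. 348.] [42. 88.] 19
0.05 [468. 343.] [37. 77.] 19
pin 0.85 [344.0, 71.3] [[0.4682 0.3438 0.    ]]
pin 0.57 [441.2, 114.1] [[0.587  0.3367 0.    ]]
[[346.06072548  82.42982055]]
[[348.3674942   81.12972881]]
[0.47446577 0.24042807 0.25216759] [[-0.326  0.945 -0.004]
 [ 0.945  0.326 -0.003]
 [-0.002 -0.005 -1.   ]]
```

View pics/w5.png

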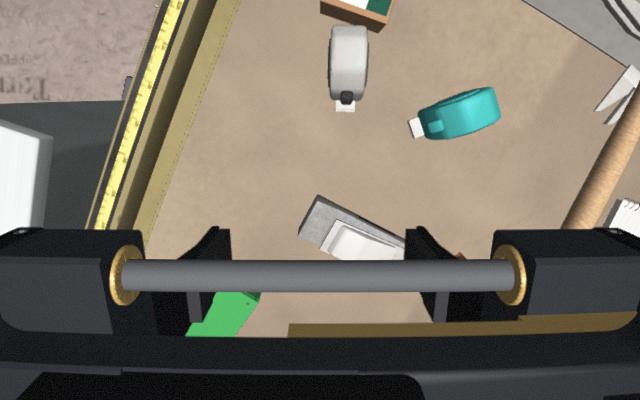

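The wrist view shows the grey tape's case at (348,60), with its hook toward us at (346,100) and the box beyond it at (357,10). The case middle comes out at about (0.466, 0.349), with the thin axis at 19°.

Request:
{"op": "play_rows", "data": {"moves": [[[35.1, 9.1, 0, 0, 0, 0], [35.1, 9.1, 0, 0, 0, 0], [35.1, 9.1, 0, 0, 0, 0], [0, 0, 35, 0, 0, 0], [0, 0, 35, 0, 0, 0]]]}}

```text
time_s: 20.9
position: [0.466, 0.3508, 0.1823]
tcp_rot: [[-0.329, 0.944, 0.0], [0.944, 0.329, -0.002], [-0.002, -0.0, -1.0]]
force: [0.4, -0.5, 0.1]
opening: 0.996
grasp_force: 0.0
```

Request:
{"op": "play_rows", "data": {"moves": [[[0, 0, 35, 0, 0, 0], [0, 0, 30, 0, 0, 0], [0, 0, 30, 0, 0, 0], [0, 0, 20, 0, 0, 0], [0, 0, 7, 0, 0, 0]]]}}

```text
time_s: 21.4
position: [0.4636, 0.3478, 0.0576]
tcp_rot: [[-0.327, 0.945, -0.007], [0.945, 0.327, -0.005], [-0.003, -0.009, -1.0]]
force: [-1.0, 0.2, 0.5]
opening: 1.002
grasp_force: 0.0
```

Request:
{"op": "play_rows", "data": {"moves": [[[0, 0, 0, 0, 0, 0], [0, 0, 0, 0, 0, 0], [0, 0, 0, 0, 0, 0]]]}}

```text
time_s: 21.7
position: [0.4657, 0.3491, 0.0613]
tcp_rot: [[-0.328, 0.945, -0.001], [0.945, 0.328, -0.002], [-0.002, -0.002, -1.0]]
force: [-0.0, 0.3, 0.9]
opening: 1.003
grasp_force: 0.0
```

```bash
python3 - <<'E'
from h import *
c=bot.capture('top');a=cv2.resize(c['image'][170:290,150:330],None,fx=4,fy=4,interpolation=cv2.INTER_CUBIC)
cv2.imwrite('pics/t6.png',a)
print(bot.read_state()['position'])
E
```

```text
[0.46563649 0.34907166 0.06128753]
```

View pics/t6.png

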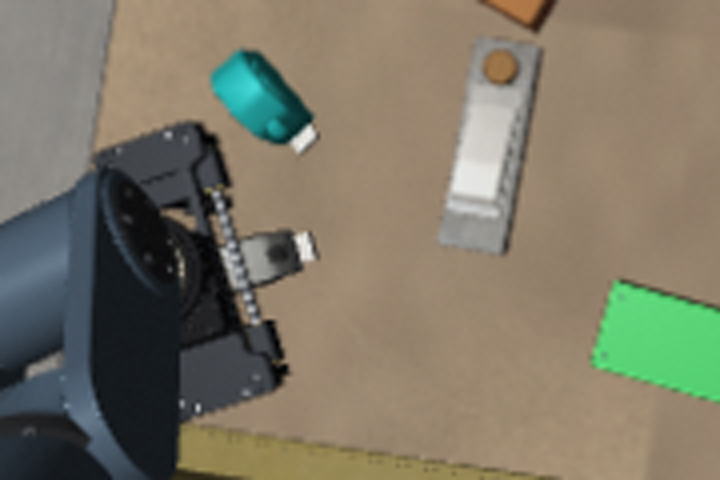

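In the top crop the tape, with its white hook at (308,245), sits between the jaws. I close and lift.

Request:
{"op": "play_rows", "data": {"moves": [[[0, 0, 1, 0, 0, 0], [0, 0, 0, 0, 0, 0], [0, 0, 0, 0, 0, 0], [0, 0, 0, 0, 0, 0], [0, 0, 0, 0, 0, 0]]], "fingers": -1}}

```text
time_s: 22.25
position: [0.4647, 0.3486, 0.0589]
tcp_rot: [[-0.328, 0.945, -0.003], [0.945, 0.328, -0.004], [-0.002, -0.004, -1.0]]
force: [-0.2, -0.2, 0.1]
opening: 0.635
grasp_force: 0.0
```

Request:
{"op": "play_rows", "data": {"moves": [[[0, 0, 0, 0, 0, 0], [0, 0, 0, 0, 0, 0], [0, 0, 0, 0, 0, 0], [0, 0, 0, 0, 0, 0], [0, 0, -5, 0, 0, 0]]]}}

```text
time_s: 22.75
position: [0.464, 0.3482, 0.0632]
tcp_rot: [[-0.328, 0.945, -0.006], [0.945, 0.328, -0.005], [-0.002, -0.007, -1.0]]
force: [-0.8, -0.4, -2.6]
opening: 0.397
grasp_force: 29.4
```

Request:
{"op": "play_rows", "data": {"moves": [[[0, 0, -15, 0, 0, 0], [0, 0, -30, 0, 0, 0], [0, 0, -40, 0, 0, 0], [0, 0, -40, 0, 0, 0], [0, 0, -20, 0, 0, 0]]]}}

```text
time_s: 23.25
position: [0.4662, 0.3498, 0.2125]
tcp_rot: [[-0.328, 0.945, 0.001], [0.945, 0.328, -0.001], [-0.001, 0.0, -1.0]]
force: [0.8, -0.2, -2.1]
opening: 0.395
grasp_force: 29.4
```

Request:
{"op": "play_rows", "data": {"moves": [[[0, 0, 0, 0, 0, 0], [0, 0, 0, 0, 0, 0], [0, 0, 0, 0, 0, 0]]]}}

```text
time_s: 23.55
position: [0.4638, 0.3484, 0.2069]
tcp_rot: [[-0.328, 0.945, -0.008], [0.945, 0.328, -0.006], [-0.003, -0.009, -1.0]]
force: [0.2, -0.9, -2.7]
opening: 0.398
grasp_force: 29.4
```

```bash
python3 - <<'E'
from h import *
s=bot.read_state();R=np.array(s['tcp_rot']);print(np.round(R,3),s['position'],s['moment'])
for n in('top','side'):
    c=bot.capture(n)
    p=np.array(s['position']); O=p+R@[-.006,0,.060]
    for q in bot.silhouettes(c,'tape_measure')[:2]: print(n,q['confidence'],np.round(q['centre']),c['image'][q['pixels']].mean(0).round())
    for q in bot.pinpoint(c,'tape_measure')[:2]: print(n,'pin',q['confidence'],np.round(q['centre'],1),'expect',proj(c,[O]).round(1), np.round(at(c,q['centre'],O[2])-O,4))
    cv2.imwrite(f'pics/{n}7.png',c['image'])
E
```

```text
[[-0.328  0.945 -0.008]
 [ 0.945  0.328 -0.006]
 [-0.003 -0.009 -1.   ]] [0.46376284 0.3484071  0.20692036] [-0.06116406  0.03759425 -0.03780192]
top 0.69 [216. 193.] [128. 130.  46.]
top 0.53 [203. 236.] [108. 111. 112.]
top pin 0.96 [220.4 191. ] expect [[198.9 237.1]] [[ 0.1248 -0.0556 -0.    ]]
top pin 0.68 [197.4 235.7] expect [[198.9 237.1]] [[ 0.0036  0.0043 -0.    ]]
side 0.96 [397. 231.] [128. 133. 137.]
side 0.67 [311. 299.] [140. 145.  20.]
side pin 0.82 [311.1 308.9] expect [[388.2 242.6]] [[0.1296 0.1447 0.    ]]
side pin 0.81 [385.9 240.2] expect [[388.2 242.6]] [[ 0.0026 -0.0069  0.    ]]
```

View pics/side7.png

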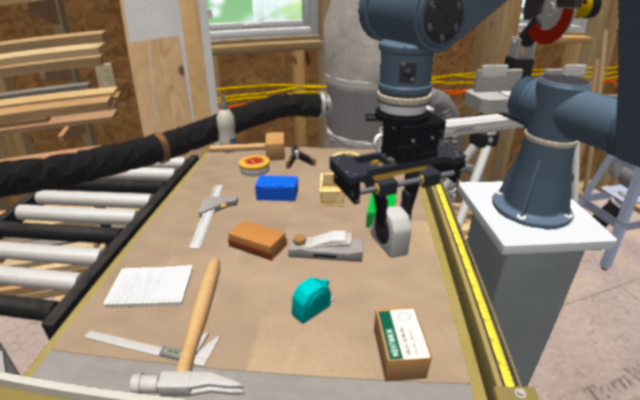

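The side view shows the tape held upright at (392,228). I carry it over to the bin.

Request:
{"op": "play_rows", "data": {"moves": [[[-25, -4.7, 0, 0, 0, 0], [-43, -8, 0, 0, 0, 0], [-43, -8, 0, 0, 0, 0], [-43, -8, 0, 0, 0, 0], [-43, -8, 0, 0, 0, 0]]]}}

```text
time_s: 24.35
position: [0.4954, 0.1495, 0.2094]
tcp_rot: [[-0.329, 0.944, -0.003], [0.944, 0.329, -0.004], [-0.002, -0.004, -1.0]]
force: [0.0, 0.5, -2.5]
opening: 0.396
grasp_force: 29.4
```

Request:
{"op": "play_rows", "data": {"moves": [[[-43, -8, 0, 0, 0, 0], [-43, -8, 0, 0, 0, 0], [-43, -8, 0, 0, 0, 0], [-43, -8, 0, 0, 0, 0], [-43, -8, 0, 0, 0, 0]]]}}

```text
time_s: 24.85
position: [0.5281, -0.067, 0.2101]
tcp_rot: [[-0.328, 0.945, -0.003], [0.945, 0.328, -0.003], [-0.002, -0.004, -1.0]]
force: [1.1, -0.1, -3.2]
opening: 0.395
grasp_force: 29.4
```

Request:
{"op": "play_rows", "data": {"moves": [[[-18, -3.3, 0, 0, 0, 0], [0, 0, 0, 0, 0, 0.133], [0, 0, 0, 0, 0, 0.133], [0, 0, 0, 0, 0, 0.133], [0, 0, 20, 0, 0, 0]]]}}

```text
time_s: 25.35
position: [0.533, -0.0843, 0.1921]
tcp_rot: [[0.067, 0.998, 0.003], [0.998, -0.067, -0.006], [-0.006, 0.003, -1.0]]
force: [0.7, -0.6, -2.7]
opening: 0.396
grasp_force: 29.4
```

Request:
{"op": "play_rows", "data": {"moves": [[[0, 0, 25, 0, 0, 0], [0, 0, 20, 0, 0, 0], [0, 0, 15, 0, 0, 0], [0, 0, 0, 0, 0, 0], [0, 0, 0, 0, 0, 0]]]}}

```text
time_s: 25.85
position: [0.5307, -0.0836, 0.1302]
tcp_rot: [[0.065, 0.998, -0.004], [0.998, -0.065, -0.003], [-0.004, -0.004, -1.0]]
force: [1.4, 0.0, -1.9]
opening: 0.394
grasp_force: 29.4
```

```bash
python3 - <<'E'
from h import *
P=[]
for i in range(6):
    c=bot.capture('side'); s=bot.read_state(); P.append(s['position'])
R=np.array(s['tcp_rot']);p=np.mean(P,0);print(np.round(R,3),np.round(p,4),np.ptp(P,0).round(4)); O=p+R@[-.006,0,.060]
im=c['image'].copy()
for B,hgt,col,(a,b) in ((O,.068,(0,0,255),(.042,.019)),(np.array([.530,-.089,0]),.046,(255,0,255),(.054,.032))):
  for z in (0,hgt):
    q=proj(c,[B*[1,1,0]+[0,0,(B[2]+z)]+u*R[:,0]*a+v*R[:,1]*b for u,v in((1,1),(1,-1),(-1,-1),(-1,1))])
    cv2.polylines(im,[((q-[260,120])*6).astype(int)],True,col) if False else None
    globals().setdefault('L',[]).append((q,col))
x=cv2.resize(im[110:230,260:420],None,fx=5,fy=5,interpolation=cv2.INTER_CUBIC)
for q,col in L: cv2.polylines(x,[((q-[260,110])*5).astype(np.int32)],True,col)
cv2.imwrite('pics/s8.png',x)
c=bot.capture('top')
for q in bot.silhouettes(c,'bin')[:3]: print(q['confidence'],np.round(q['centre']),fit(c,q['pixels'],(.108,.064,.046),0,[530,-89,86]))
E
```

```text
[[ 0.064  0.998 -0.002]
 [ 0.998 -0.064 -0.004]
 [-0.004 -0.002 -1.   ]] [ 0.5312 -0.0838  0.1311] [0.0003 0.0001 0.0005]
0.87 [361. 160.] (array([530., -89.,  86.]), np.float64(0.0))
0.66 [310. 253.] (array([530., -89.,  86.]), np.float64(0.0))
```

View pics/s8.png

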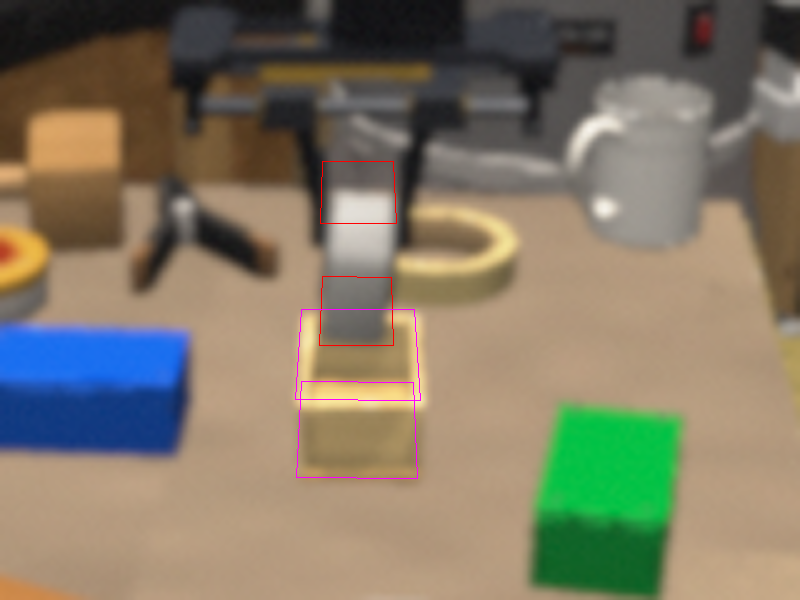

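The crop shows the tape centred over the bin to within about 1 mm across, with its base at rows 340 of the crop and the rim at 315–405. I have used all my views, so I check the along-bin fit from numbers.

```bash
python3 - <<'E'
from h import *
def hull(B,a,b,h,R,y0=None):
    return [B+[0,0,z]+u*R[:,0]+v*R[:,1]*b for z in(0,h) for u in(-a if y0 is None else y0,a) for v in(-1,1)]
for n in('wrist','side','top'):
    c=bot.capture(n); s=bot.read_state();R=np.array(s['tcp_rot']);p=np.array(s['position']); O=p+R@[-.006,0,.060]
    for q,pts in(('bin',hull(np.array([.530,-.089,0]),.054,.032,.046,R)),('tape_measure',hull(O,.042,.019,.068,R))):
        P=proj(c,pts);print(n,q,'model cols',P[:,0].min().round(),P[:,0].max().round(),'rows',P[:,1].min().round(),P[:,1].max().round())
        for m in bot.silhouettes(c,q)[:3]:
            ys,xs=np.nonzero(m['pixels']);print('   seen',round(m['confidence'],2),xs.min(),xs.max(),ys.min(),ys.max(),c['image'][m['pixels']].mean(0).round())
    if n!='top':
        for m in bot.pinpoint(c,'tape_measure')[:2]: print('  pin',round(m['confidence'],2),np.round(m['centre']),'model',proj(c,[O]).round())
E
```

```text
wrist bin model cols 269.0 366.0 rows 128.0 281.0
   seen 0.79 431 607 159 257 [214. 116.  68.]
   seen 0.59 271 366 128 228 [176. 214. 225.]
   seen 0.59 74 205 0 142 [109. 187.  90.]
wrist tape_measure model cols 272.0 364.0 rows 160.0 357.0
   seen 0.69 279 358 162 322 [189. 194. 196.]
  pin 0.79 [321. 224.] model [[318. 226.]]
side bin model cols 319.0 344.0 rows 172.0 206.0
   seen 0.83 366 395 191 229 [ 62. 155.  25.]
   seen 0.72 255 297 175 200 [175.  84.  33.]
   seen 0.55 320 345 173 205 [105. 154. 180.]
side tape_measure model cols 324.0 340.0 rows 143.0 179.0
   seen 0.58 324 340 148 178 [135. 144. 150.]
   seen 0.56 291 334 278 323 [130. 135.  15.]
  pin 0.95 [314. 308.] model [[332. 172.]]
  pin 0.89 [333. 172.] model [[332. 172.]]
top bin model cols 338.0 377.0 rows 203.0 228.0
   seen 0.95 351 374 148 173 [233. 126.  67.]
   seen 0.78 298 320 240 265 [119. 207.  92.]
top tape_measure model cols 343.0 376.0 rows 206.0 223.0
   seen 0.79 204 228 184 207 [130. 132.  45.]
```

The models match to about 2 mm. I lower it.

Request:
{"op": "play_rows", "data": {"moves": [[[0, -0.5, 12, 0, 0, 0], [0, 0, 12, 0, 0, 0], [0, 0, 8, 0, 0, 0], [0, 0, 0, 0, 0, 0]]]}}

```text
time_s: 27.2
position: [0.5286, -0.0832, 0.0963]
tcp_rot: [[0.065, 0.998, -0.007], [0.998, -0.065, -0.002], [-0.003, -0.007, -1.0]]
force: [-0.1, -0.1, -2.0]
opening: 0.394
grasp_force: 29.4
```

Request:
{"op": "play_rows", "data": {"moves": [[[0, 0, 8, 0, 0, 0], [0, 0, 8, 0, 0, 0], [0, 0, 8, 0, 0, 0], [0, 0, 0, 0, 0, 0], [0, 0, 0, 0, 0, 0]]]}}

```text
time_s: 27.7
position: [0.5298, -0.0837, 0.0739]
tcp_rot: [[0.065, 0.998, -0.004], [0.998, -0.065, -0.003], [-0.004, -0.004, -1.0]]
force: [-0.8, 0.6, -2.2]
opening: 0.397
grasp_force: 29.4
```

Request:
{"op": "play_rows", "data": {"moves": [[[0, 0, 3, 0, 0, 0], [0, 0, 3, 0, 0, 0], [0, 0, 0, 0, 0, 0], [0, 0, 0, 0, 0, 0]]]}}

```text
time_s: 28.1
position: [0.5298, -0.0837, 0.0682]
tcp_rot: [[0.065, 0.998, -0.003], [0.998, -0.065, -0.004], [-0.004, -0.003, -1.0]]
force: [0.3, 0.0, -2.7]
opening: 0.396
grasp_force: 29.4
```

Request:
{"op": "play_rows", "data": {"moves": [[[0, 0, 1, 0, 0, 0], [0, 0, 0, 0, 0, 0], [0, 0, 0, 0, 0, 0]]]}}

```text
time_s: 28.4
position: [0.5298, -0.0838, 0.0673]
tcp_rot: [[0.065, 0.998, -0.003], [0.998, -0.065, -0.004], [-0.004, -0.003, -1.0]]
force: [0.3, -0.2, -2.2]
opening: 0.394
grasp_force: 29.4
```

Request:
{"op": "play_rows", "data": {"moves": [[[0, 0, 1, 0, 0, 0], [0, 0, 0, 0, 0, 0], [0, 0, 0, 0, 0, 0]]]}}

```text
time_s: 28.7
position: [0.5298, -0.0838, 0.0662]
tcp_rot: [[0.065, 0.998, -0.004], [0.998, -0.065, -0.004], [-0.004, -0.003, -1.0]]
force: [-0.4, -0.6, -2.5]
opening: 0.394
grasp_force: 29.4
```

Request:
{"op": "play_rows", "data": {"moves": [[[0, 0, 0.8, 0, 0, 0], [0, 0, 0, 0, 0, 0], [0, 0, 0, 0, 0, 0]]]}}

```text
time_s: 29.0
position: [0.5298, -0.0838, 0.0654]
tcp_rot: [[0.065, 0.998, -0.004], [0.998, -0.065, -0.004], [-0.004, -0.003, -1.0]]
force: [0.4, -0.2, -2.9]
opening: 0.398
grasp_force: 29.4
```

Request:
{"op": "play_rows", "data": {"moves": [[[0, 0, 0.8, 0, 0, 0], [0, 0, 0, 0, 0, 0], [0, 0, 0, 0, 0, 0]]]}}

```text
time_s: 29.3
position: [0.5298, -0.0838, 0.0646]
tcp_rot: [[0.065, 0.998, -0.004], [0.998, -0.065, -0.003], [-0.004, -0.003, -1.0]]
force: [0.0, -0.2, -3.1]
opening: 0.394
grasp_force: 29.4
```

Request:
{"op": "play_rows", "data": {"moves": [[[0, 0, 0.8, 0, 0, 0], [0, 0, 0, 0, 0, 0], [0, 0, 0, 0, 0, 0]]]}}

```text
time_s: 29.6
position: [0.5299, -0.0839, 0.064]
tcp_rot: [[0.065, 0.998, -0.003], [0.998, -0.065, -0.004], [-0.004, -0.003, -1.0]]
force: [0.6, -0.8, -0.7]
opening: 0.397
grasp_force: 29.4
```

Request:
{"op": "play_rows", "data": {"moves": [[[0, 0, 0.8, 0, 0, 0], [0, 0, 0, 0, 0, 0], [0, 0, 0, 0, 0, 0]]]}}

```text
time_s: 29.9
position: [0.53, -0.084, 0.0638]
tcp_rot: [[0.064, 0.998, -0.003], [0.998, -0.064, -0.004], [-0.004, -0.003, -1.0]]
force: [-0.8, -2.1, 5.9]
opening: 0.396
grasp_force: 29.4
```

Contact with the floor. I release and retreat.

Request:
{"op": "play_rows", "data": {"moves": [[[0, 0, -0.5, 0, 0, 0], [0, 0, 0, 0, 0, 0], [0, 0, 0, 0, 0, 0], [0, 0, 0, 0, 0, 0], [0, 0, 0, 0, 0, 0]]], "fingers": 0.8}}

```text
time_s: 30.4
position: [0.5298, -0.0837, 0.0634]
tcp_rot: [[0.065, 0.998, -0.004], [0.998, -0.065, -0.003], [-0.004, -0.003, -1.0]]
force: [0.5, 0.2, 0.2]
opening: 0.766
grasp_force: 0.0
```

Request:
{"op": "play_rows", "data": {"moves": [[[0, 0, -5, 0, 0, 0], [0, 0, -15, 0, 0, 0], [0, 0, -30, 0, 0, 0], [0, 0, -40, 0, 0, 0], [0, 0, -40, 0, 0, 0]]]}}

```text
time_s: 30.9
position: [0.5297, -0.0831, 0.1947]
tcp_rot: [[0.065, 0.998, -0.005], [0.998, -0.065, -0.003], [-0.003, -0.004, -1.0]]
force: [0.8, -0.8, -0.1]
opening: 0.895
grasp_force: 0.0
```

Request:
{"op": "play_rows", "data": {"moves": [[[-40, 0, -20, 0, 0, 0], [-40, 0, 0, 0, 0, 0], [-20, 0, 0, 0, 0, 0], [0, 0, 0, 0, 0, 0], [0, 0, 0, 0, 0, 0]]]}}

```text
time_s: 31.4
position: [0.5234, -0.1828, 0.2139]
tcp_rot: [[0.066, 0.998, -0.004], [0.998, -0.066, -0.003], [-0.003, -0.004, -1.0]]
force: [0.6, 0.6, 0.5]
opening: 0.899
grasp_force: 0.0
```

```bash
python3 - <<'E'
from h import *
c0=None
B=np.array([.530,-.089,0]);R=pose(-4,0)[0][0]
for n in('wrist','side'):
    c=bot.capture(n)
    for q,z,a,b,h in(('bin',0,.054,.032,.046),('tape_measure',.005,.042,.019,.068)):
        P=proj(c,[B+[0,0,z+k]+u*a*R[:,0]+v*b*R[:,1] for k in(0,h) for u in(-1,1) for v in(-1,1)])
        print(n,q,'model',P.min(0).round(),P.max(0).round())
        for m in bot.silhouettes(c,q)[:3]:
            ys,xs=np.nonzero(m['pixels']);print('   seen',round(m['confidence'],2),xs.min(),ys.min(),xs.max(),ys.max(),c['image'][m['pixels']].mean(0).round())
    for m in bot.pinpoint(c,'tape_measure')[:2]: print('  pin',round(m['confidence'],2),np.round(m['centre']),np.round(at(c,m['centre'],.005)-B,4))
E
```

```text
wrist bin model [280.   3.] [358. 135.]
   seen 0.97 127 0 214 22 [ 66. 111.  57.]
   seen 0.92 281 4 357 134 [155. 195. 210.]
   seen 0.92 414 36 556 118 [225. 130.  82.]
wrist tape_measure model [294.  11.] [344. 123.]
   seen 0.95 297 23 343 119 [182. 187. 189.]
  pin 0.88 [319.  72.] [[0.0001 0.0023 0.005 ]]
side bin model [319. 172.] [344. 206.]
   seen 0.9 255 175 298 200 [175.  86.  36.]
   seen 0.85 319 173 346 205 [107. 153. 178.]
   seen 0.64 366 190 395 229 [ 62. 155.  27.]
side tape_measure model [324. 165.] [339. 202.]
   seen 0.69 325 171 339 189 [166. 177. 185.]
   seen 0.57 291 278 333 323 [130. 135.  16.]
  pin 0.66 [334. 195.] [[-0.0062  0.0085  0.005 ]]
  pin 0.61 [314. 309.] [[0.0589 0.4327 0.005 ]]
```

The bin and tape sit where the model puts them, so I hand in.

```bash
python3 -c "
from rig import bot
print(bot.hand_in())"
```

```text
the job is handed in; nothing more can be done
None
```

I turned the bin mouth up on the bench, stood the tape measure upright on its floor and handed the job in at about 31 s; `hand_in()` returned no verdict, but the last camera check put both where they should be.

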